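Feel the flywheel up to the piston stop and punch a timing mark

TASK

Turn the flywheel clockwise (seen from above) with its holder handle until you feel the piston come up solid against the stop, without forcing it past, and leave it there. Then take the automatic centre punch from its oak block, press it straight down on the flat land of the case right opposite the tip of the flywheel's arrow until it snaps - mark nowhere else - and stand it back upright, fully down in its block.

Things in the scene. Friction and masses are not known exactly. Their poses are not given: they have to be found in the camera images.
- engine: The fixed scooter engine, lying flywheel up on oak battens. Origin on the flywheel's axis at shelf height. Its finned barrel sticks out along +x, with the piston stop screwed into the plug hole; its gear case points towards the robot. Both are lower than the land, but for a slim axle stub (126 mm high) on the gear case, 150 mm from the axis at 205 degrees from +x.
- wheel_axis (a point): Centre of the flywheel on its upright axis, at the height of the case's flat land (118 mm above the shelf). The flywheel, a 156 mm aluminium disc with a ring of fan vanes, lies on top of a fixed scooter engine; its rim stands 23 mm above the land. The land is the flat grey ring of the case round it, 78 to 107 mm from the axis.
- handle_mid (a point): Mid-length of the black rubber grip of the steel flywheel holder, which is pinned to the flywheel and turns with it: 143 mm from the axis, 175 mm above the shelf. The level grip points straight out from the axis, 24 mm thick, from 92 to 198 mm out, clear above the case (land 57 mm below its centre). It stands 125 degrees anticlockwise of the arrow, seen from above.
- arrow_mark (a point): Point on the flat land straight out from the tip of the flywheel's raised dark steel arrow, 94 mm from the axis; its x axis points outwards. Moves with the flywheel. The arrow (25 x 14 mm, pointing outwards) lies on the rim. The wheel turns with about 2 N at the grip, stays where left and comes up solid 25 to 70 degrees clockwise of its start; over 35 N there would shove the stop.
- punch_center (a point): Middle of the automatic centre punch, a nickel-plated round tool 142 mm long, 17 mm thick (cap 19 mm), 160 to 220 g. Its z axis runs up the tool; the point is 71 mm below. In its block the upper 74 mm stand free, this place 3 mm above the block's top, so grip it about 35 mm higher.
- punch_point (a point): The sharp end of the punch, at the lower end of the tool.
- punch_tip (a joint): How far the point is pushed into the punch, in m: 0 at rest, 0.008 at most. The force rises to about 10 N at 3 mm, then the punch snaps: the force falls at once to about 3 N and the point slips further in. Tripped from 3.5 mm on. It springs back and resets when lifted.
- block_hole (a point): Centre of the mouth of the 21.5 mm hole in the top of the punch's fixed oak block (80 x 80 x 70 mm), 70 mm above the shelf. The punch stands on a step 26 mm down; its lower 42 mm are slimmer (12 mm, then a 6 mm point) and enter a 14 mm hole below. Fully down, the punch's middle is 3 mm above the mouth and its point 68 mm below.
- backplate: Bystander: rusted cast-iron clutch backplate, 112 mm disc, 24 mm high, lying flat. Origin under its centre.
- gear_cluster: Bystander: stepped steel gear cluster, 68 mm wide, 105 mm tall, standing. Origin under its centre.
- magnet: Bystander: round black ferrite ring magnet, 80 mm across, 14 mm high. Origin under its centre.
- spanner: Bystander: nickel-plated spanner, 180 mm, lying flat. Origin under its middle.
There are look-alikes about, which are no part of the job. Of the things shaped like the part that bears block_hole, the wooden one is meant.

How it is judged:
By the outcome, as a careful person would: the job done as asked, in the order asked, and still so for the second after the job is handed in, with the robot touching nothing.
It also fails if it takes over 70 s, if anything falls off the work surface, if the arm or the gripper's body presses on something with over 40 N, if the wrist force passes 120 N, or if a joint passes its speed limit or range.

ROBOT

A 6-joint arm with a two-finger parallel gripper is mounted at the origin on the work surface. World frame = base frame: x ahead of the robot, y to its left, z up, the work surface at z = 0. Lengths are in m, angles in rad, forces in N, time in s.
With the tool pointing down it reaches from about 0.25 to 0.725 m from the base axis. Payload 4 kg.
Tool frame: the origin (TCP) lies midway between the tips of the shut fingers; the grasp point (between the pads) lies 19 mm behind it (manip.grasp_offset is the distance from the TCP to the grasp point, in m); z points along the fingers, y is the direction in which the jaws open and shut (so a half turn about z gives the same grasp; the last joint's range is limited). The gripper opens to 85 mm and grips with 20 to 120 N. Pads are 22 mm wide; open, the fingers measure 114 mm over their backs; the gripper's body (76 mm by 85 mm) begins 54 mm behind the grasp point. The pads swing forward as they close: fully open they stand 13 mm farther back than shut.
Start: joints at [1.168, 0.241, 0.005, 1.335, 0, 1.571], TCP at [0.196, 0.46, 0.231] pointing down, gripper open.
Joint ranges: [-2.72, 2.72], [-1.05, 1.87], [-1.09, 1.28], [-1.99, 2.15], [-1.42, 1.44], [-3.14, 3.14]. Speed limits (rad/s): [2.79, 2.79, 3.14, 3.14, 3.14, 3.14].

INTERFACE

Orientations are given as a unit quaternion [x, y, z, w].
In Python, from station import manip gives the robot as it stands. Calls block until the motion is done:
- manip.move_to(position, orientation): joint-space move of the TCP to a pose.
- manip.movel(position, ori=None, v=0.15): straight line of the TCP; ori=None keeps the orientation; v is the mean speed in m/s.
- manip.move_joints(angles): joint-space move.
- manip.set_gripper(opening, strength=None): opening from 0.0 (shut) to 1.0 (fully open); strength is the grip in N (None keeps the last); returns when the fingers have stopped.
- manip.dwell(seconds).
- manip.solve_ik(position, orientation): joint angles nearest the present ones, or None.
- manip.observe(): the state.
- manip.get_image(name): name is "side" or "top" or "wrist"; returns the picture (420x560x3 uint8, blue, green, red); there is no depth.
- manip.camera_model(name): a dict with "fx", "fy", "cx", "cy" (pixels), "cam_to_world" (4x4, takes a point from camera to world coordinates). Camera axes: x right, y down, z forward; pixel columns grow to the right and rows downward; lengths in m; the calibration is good to about 2 mm. A picture is of the moment at which its call begins: read the wrist's pose just before it. camera_model takes no time and is no camera call; for the wrist camera it gives the pose at the moment of the call.
A pose or a line that the arm cannot do raises manip.PlanningError and nothing moves.
- manip.job_done(): hands the job in, once; it reports no verdict.
The state is a dict: "time_s": time; "q": joint angles; "joint_vel": joint speeds; "joint_efforts": joint torques, N m; "tcp_pos": TCP position; "tool_rot": TCP orientation; "ft_force": force on the tool from outside, world axes, zero at the start; "ft_torque": the same for the moment, N m; "opening": opening from 0.0 (shut) to 1.0 (fully open).
Only numpy, scipy, OpenCV 4.12 (cv2) and the standard library are available. Lean on these libraries where they do the work, as an engineer would, in place of code of your own. Each camera call takes 0.05 s, during which the arm holds its last target.

## Working session

There is one attempt and no reset: what is moved stays moved. The work goes in short steps, each a Python script; the robot and the scene stay as the last script left them, time stands still between calls to the robot, and variables do not carry over. Pictures are saved under pics/ and viewed, and the job is handed in when it is done.

```bash
ls; mkdir -p pics; python3 - <<'E'
from station import manip
import cv2,numpy as np
for n in ("side","top","wrist"):
    m=manip.camera_model(n); print(n,m["fx"],m["fy"],m["cx"],m["cy"]); print(np.round(m["cam_to_world"],4).tolist())
    cv2.imwrite(f"pics/a_{n}.png",manip.get_image(n))
o=manip.observe();print(o); print(manip.grasp_offset)
E
```

```text
pics
side 462.3636690648753 462.3636690648753 285.4760865630392 207.87877227863015
[[0.9914, -0.0818, 0.1021, 0.3565], [-0.1304, -0.6742, 0.7269, -1.0005], [0.0094, -0.734, -0.6791, 1.0181], [0.0, 0.0, 0.0, 1.0]]
top 475.4297515063115 475.4297515063115 284.9696834672 195.9281035482909
[[0.0175, -0.9939, 0.1091, 0.3287], [-0.9998, -0.0161, 0.0139, -0.0709], [-0.012, -0.1094, -0.9939, 1.5763], [0.0, 0.0, 0.0, 1.0]]
wrist 355.4026573353274 355.4026573353274 281.00604801999555 212.08341635963575
[[0.3914, 0.8746, 0.2862, 0.1224], [0.9202, -0.3715, -0.1231, 0.4916], [-0.0014, 0.3115, -0.9502, 0.3734], [0.0, 0.0, 0.0, 1.0]]
{'time_s': 0.15, 'q': array([ 1.16804217e+00,  2.41230944e-01,  4.06770603e-03,  1.33518947e+00,
       -6.51524228e-06,  1.57082083e+00]), 'joint_vel': array([-0.00088357, -0.00061305,  0.00199822,  0.00056229,  0.00118548,
       -0.00030428]), 'joint_efforts': array([ 8.61050758e-04, -3.72635186e+01,  2.52638894e+01,  1.23626270e-02,
        1.34955571e-04, -9.88116852e-06]), 'tcp_pos': array([0.19579901, 0.45957013, 0.23063493]), 'tool_rot': array([ 2.00030711e-01,  9.79789319e-01, -7.63120576e-04, -1.52452028e-04]), 'ft_force': array([-0.45138656, -0.52385   ,  0.41823429]), 'ft_torque': array([ 0.02592272, -0.04208237,  0.01495544]), 'opening': 0.998318214720166}
0.0187
```

View pics/a_top.png

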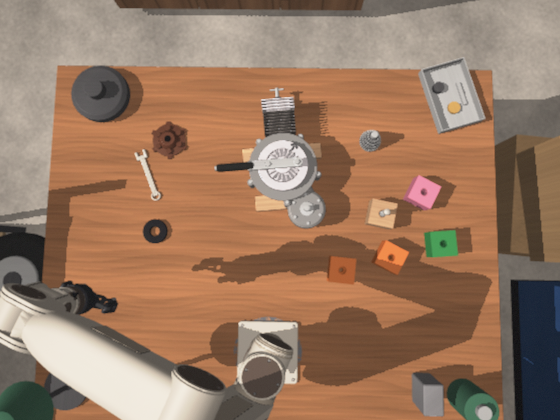

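View pics/a_side.png

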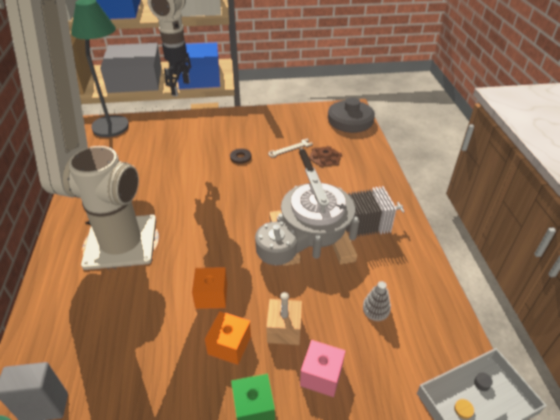

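View pics/a_wrist.png

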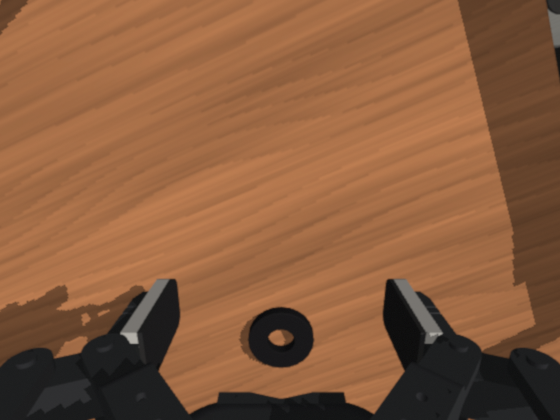

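The top view shows the engine at about (284,165), the grip at about (235,167) pointing +y, the arrow near (293,147) and the oak block with the punch at about (382,212). Next I'll zoom in on these.

```bash
cat > h.py <<'E'
from station import manip
import cv2,numpy as np
from scipy.spatial.transform import Rotation as R
def ray(m,u,v,z):
    T=np.array(m["cam_to_world"]);d=T[:3,:3]@np.array([(u-m["cx"])/m["fx"],(v-m["cy"])/m["fy"],1])
    s=(z-T[2,3])/d[2];return T[:3,3]+s*d
def proj(m,p):
    T=np.array(m["cam_to_world"]);c=T[:3,:3].T@(np.asarray(p)-T[:3,3])
    return np.array([m["fx"]*c[0]/c[2]+m["cx"],m["fy"]*c[1]/c[2]+m["cy"]])
def crop(img,x0,y0,w,h,s,name):
    cv2.imwrite(name,cv2.resize(img[y0:y0+h,x0:x0+w],None,fx=s,fy=s,interpolation=cv2.INTER_CUBIC))
def down(yaw):  # tool z down, jaw (y) axis at angle yaw from +x (world)
    y=np.array([np.cos(yaw),np.sin(yaw),0]);z=np.array([0,0,-1.]);x=np.cross(y,z)
    return R.from_matrix(np.stack([x,y,z],1)).as_quat()
E
python3 - <<'E'
from h import *
t=cv2.imread("pics/a_top.png");crop(t,205,80,210,150,3.7,"pics/b_top.png")
t=cv2.imread("pics/a_side.png");crop(t,240,140,180,190,3.1,"pics/b_side.png")
m=manip.camera_model("top")
for n,u,v,z in [("wheel",284,165,.141),("grip",235,167,.175),("arrow",293,147,.145),("block",382,212,.07),("punchtop",386,212,.144)]: print(n,ray(m,u,v,z))
E
```

```text
wheel [ 0.58141029 -0.04627687  0.141     ]
grip [0.56710825 0.09950244 0.175     ]
arrow [ 0.63698864 -0.07291996  0.145     ]
block [ 0.4478457  -0.35819874  0.07      ]
punchtop [ 0.4421908  -0.35610455  0.144     ]
```

View pics/b_top.png

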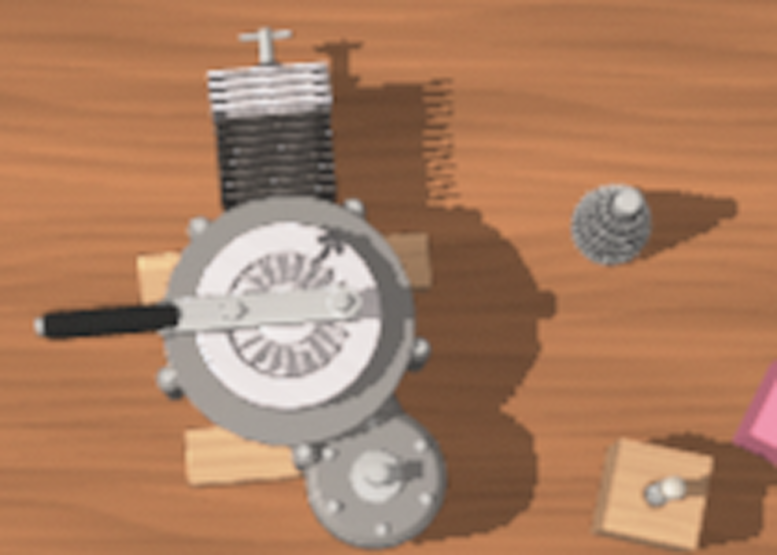

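View pics/b_side.png

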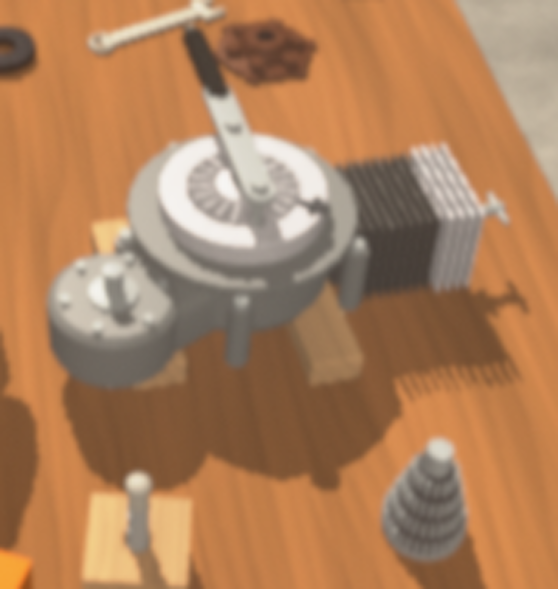

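The arrow is at (325,245) in the top crop and the grip spans (45–178, 320). The oak block with the punch is at about (655,495). Now a wrist view above the engine, then one above the block.

```bash
python3 - <<'E'
from h import *
manip.movel([0.25,0.40,0.36],v=0.2)
manip.move_to([0.56,0.03,0.36],down(0.0))
o=manip.observe();print(o["time_s"],o["q"],o["tcp_pos"],o["ft_force"])
m=manip.camera_model("wrist");np.savez("pics/c1.npz",**m)
cv2.imwrite("pics/c1.png",manip.get_image("wrist"));
E
```

```text
2.8167 [5.53666253e-02 3.60987416e-01 5.01592592e-01 1.71141474e+00
 4.15947249e-04 1.62429366e+00] [0.5597775  0.03115113 0.36007888] [-0.34016604  0.4107243   0.76981803]
```

View pics/c1.png

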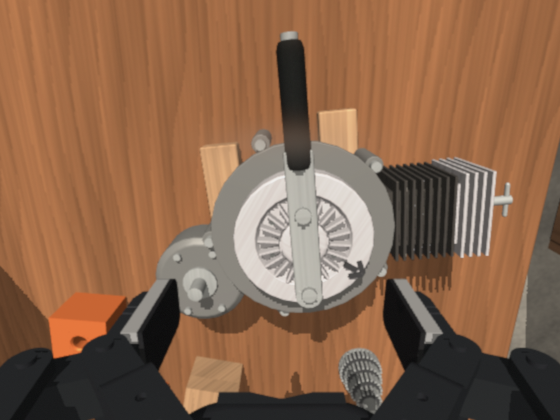

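The wrist view shows the flywheel centred near (303,238), the arrow near (355,270) and the grip running from (290,40) to (298,165). I'll fit the circles to get the axis.

```bash
cat >> h.py <<'E'
from scipy.optimize import minimize
from scipy.ndimage import map_coordinates
def circ_score(img,m,c,r,z,ch,d=0.003):
    a=np.linspace(0,2*np.pi,240,endpoint=False)
    def s(rr):
        P=np.stack([c[0]+rr*np.cos(a),c[1]+rr*np.sin(a),np.full_like(a,z)],1)
        uv=np.array([proj(m,p) for p in P]);return map_coordinates(ch,[uv[:,1],uv[:,0]],order=1)
    g=s(r+d)-s(r-d)
    return np.mean(np.clip(g,-60,60))
def fit_circ(img,m,c0,r,z,kind):
    hsv=cv2.cvtColor(img,cv2.COLOR_BGR2HSV).astype(float)
    ch=hsv[...,1] if kind=="sat" else -hsv[...,2]
    f=lambda c:-circ_score(img,m,c,r,z,ch)
    g=[(f((c0[0]+dx,c0[1]+dy)),c0[0]+dx,c0[1]+dy) for dx in np.arange(-.014,.015,.004) for dy in np.arange(-.014,.015,.004)]
    b=min(g);r_=minimize(f,b[1:],method="Nelder-Mead",options=dict(initial_simplex=[b[1:],(b[1]+.003,b[2]),(b[1],b[2]+.003)],xatol=1e-4));return r_.x,r_.fun
E
python3 - <<'E'
from h import *
mw=dict(np.load("pics/c1.npz"));
for n,img,m in [("w","c1",mw),("t","a_top",manip.camera_model("top")),("s","a_side",manip.camera_model("side"))]:
    im=cv2.imread(f"pics/{img}.png")
    print(n,"land",fit_circ(im,m,(.58,-.046),.107,.118,"sat"),"rim",fit_circ(im,m,(.58,-.046),.078,.141,"val"))
c=cv2.imread("pics/c1.png");crop(c,200,130,200,200,3,"pics/c1z.png")
E
```

```text
w land (array([ 0.58522053, -0.04221842]), np.float64(-35.43709270487397)) rim (array([ 0.58408802, -0.03774066]), np.float64(-54.66407777369905))
t land (array([ 0.58316017, -0.04165504]), np.float64(-33.799376525044856)) rim (array([ 0.58182151, -0.04039262]), np.float64(-53.57205516565298))
s land (array([ 0.58514813, -0.03960167]), np.float64(-26.234847999617845)) rim (array([ 0.58434682, -0.04079192]), np.float64(-34.69055310397349))
```

View pics/c1z.png

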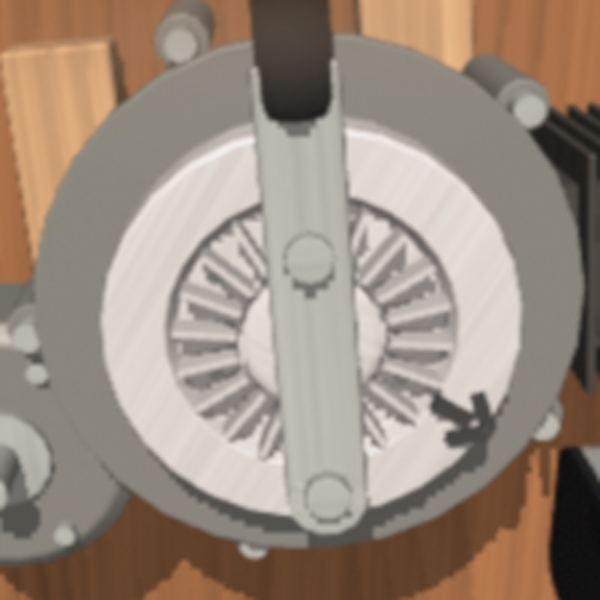

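```bash
python3 - <<'E'
from h import *
m=dict(np.load("pics/c1.npz"));c=np.array([.584,-.0405])
for n,u,v,z in [("gripend",290,42,.175),("gripin",297.5,160,.175),("tip",200+488/3,130+442/3,.145),("tail",200+435/3,130+400/3,.145)]:
    p=ray(m,u,v,z)[:2]-c;print(n,p,np.hypot(*p),np.degrees(np.arctan2(p[1],p[0])))
E
```

```text
gripend [-0.01672633  0.19516186] 0.1958773105601782 94.89855808494097
gripin [-0.00874781  0.09571564] 0.09611455627621998 95.22196899984363
tip [ 0.06840578 -0.0420337 ] 0.08028812001618892 -31.569717776303563
tail [ 0.04746898 -0.02465464] 0.05348977070234681 -27.446656110450654
```

```bash
cat >> h.py <<'E'
C=np.array([.584,-.0405])
def hpose(th,r=.135,z=.157,off=0.):
    t=np.radians(th);return [C[0]+r*np.cos(t)+off*np.sin(t),C[1]+r*np.sin(t)-off*np.cos(t),z],down(t-np.pi/2)
E
python3 - <<'E'
from h import *
for th in range(95,10,-10):
    q=manip.solve_ik(*hpose(th)); print(th,None if q is None else np.round(q,2))
manip.set_gripper(0.5)
p,o=hpose(95,z=.26);manip.move_to(p,o)
p,o=hpose(95);manip.movel(p,o,v=.1)
s=manip.observe();print(s["time_s"],s["tcp_pos"],s["ft_force"],s["opening"])
cv2.imwrite("pics/d1.png",manip.get_image("wrist"))
E
```

```text
95 [0.16 0.44 0.09 1.22 0.   1.65]
85 [0.16 0.48 0.16 1.25 0.   1.81]
75 [0.14 0.53 0.24 1.28 0.   1.98]
65 [0.13 0.57 0.31 1.31 0.   2.13]
55 [0.11 0.61 0.38 1.34 0.   2.29]
45 [0.08 0.65 0.44 1.36 0.   2.44]
35 [0.05 0.68 0.49 1.39 0.   2.58]
25 [0.02 0.7  0.54 1.41 0.   2.73]
15 [-0.01  0.72  0.58  1.42  0.    2.87]
5.0917 [0.57284148 0.09402453 0.15786072] [ 0.2828057  -0.12542332  0.58740425] 0.5004373113713747
```

View pics/d1.png

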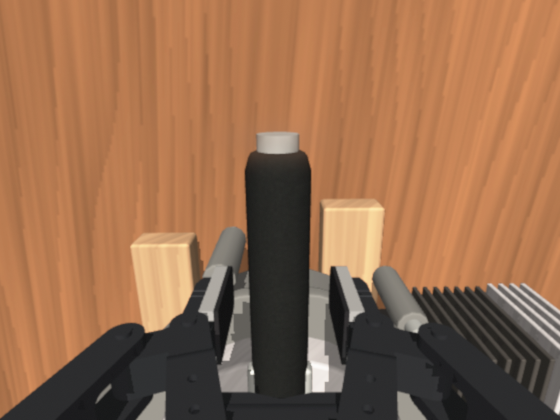

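The grip is centred between the open jaws. I'll push it round while watching the force.

```bash
python3 - <<'E'
from h import *
def tf(th):
    s=manip.observe();t=np.radians(th);F=s["ft_force"];return -(F@np.array([np.sin(t),-np.cos(t),0])),s
for th in (91,87,83,79):
    manip.movel(*hpose(th),v=.04);f,s=tf(th);print(th,round(s["time_s"],2),round(f,2))
for i in range(8):
    th-=.4;manip.movel(*hpose(th),v=.03);f,s=tf(th);print(round(th,1),round(s["time_s"],3),round(f,2),np.round(s["ft_force"],1))
E
```

```text
91 5.53 0.03
87 5.91 0.01
83 6.29 -0.23
79 6.67 0.69
78.6 6.925 1.79 [-2. -1.  1.]
78.2 7.175 1.15 [-1.3 -0.6  0.6]
77.8 7.425 1.24 [-1.4 -0.4 -0. ]
77.4 7.675 1.46 [-1.4  0.3 -0.6]
77.0 7.925 1.33 [-1.3  0.4 -0.2]
76.6 8.175 1.26 [-1.1  0.9  0.1]
76.2 8.425 1.54 [-1.4  0.8 -0.2]
75.8 8.675 1.67 [-1.6  0.5 -1. ]
```

```bash
cat > push.py <<'E'
from h import *
import sys
def tf(th):
    s=manip.observe();t=np.radians(th);F=s["ft_force"];return -(F@np.array([np.sin(t),-np.cos(t),0])),s
th=75.8
manip.set_gripper(0.5,20)
for th in (73,70,68):
    manip.movel(*hpose(th),v=.03);f,s=tf(th);print(th,round(s["time_s"],2),round(f,2))
    assert f<4
d=.55
while th>16:
    th-=d;manip.movel(*hpose(th),v=.03);f,s=tf(th)
    print(round(th,2),round(s["time_s"],2),round(f,2),round(s["opening"],4),end=" | ")
    if f>14: break
    if f>4: d=.12
E
python3 push.py
```

```text
73 9.26 1.42
70 9.64 0.69
68 9.95 0.65
67.45 10.2 1.13 0.4965 | 66.9 10.45 1.86 0.5015 | 66.35 10.7 1.24 0.4964 | 65.8 10.95 0.79 0.4994 | 65.25 11.2 1.61 0.5001 | 64.7 11.45 1.76 0.5014 | 64.15 11.7 0.94 0.5012 | 63.6 11.95 1.73 0.4997 | 63.05 12.2 0.9 0.5001 | 62.5 12.45 1.26 0.5024 | 61.95 12.7 1.75 0.496 | 61.4 12.95 1.29 0.4994 | 60.85 13.2 0.94 0.5012 | 60.3 13.45 1.26 0.5009 | 59.75 13.7 1.78 0.4984 | 59.2 13.95 1.67 0.497 | 58.65 14.2 1.63 0.4997 | 58.1 14.45 1.15 0.5005 | 57.55 14.7 1.79 0.4998 | 57.0 14.95 1.44 0.4972 | 56.45 15.2 1.52 0.5033 | 55.9 15.45 1.71 0.4983 | 55.35 15.7 1.07 0.4996 | 54.8 15.95 1.43 0.5062 | 54.25 16.2 1.89 0.4956 | 53.7 16.45 1.67 0.4989 | 53.15 16.7 1.31 0.5007 | 52.6 16.95 2.5 0.5054 | 52.05 17.2 1.54 0.4997 | 51.5 17.45 1.73 0.4955 | 50.95 17.7 1.49 0.4963 | 50.4 17.95 3.02 0.4993 | 49.85 18.2 8.34 0.5 | 49.73 18.45 8.6 0.4968 | 49.61 18.7 8.58 0.4998 | 49.49 18.95 9.33 0.4996 | 49.37 19.2 8.53 0.5018 | 49.25 19.45 10.93 0.5048 | 49.13 19.7 11.09 0.4988 | 49.01 19.95 11.76 0.4965 | 48.89 20.2 12.2 0.4997 | 48.77 20.45 12.68 0.4995 | 48.65 20.7 14.24 0.5001 |
```

```bash
python3 - <<'E'
from h import *
def tf(th):
    s=manip.observe();t=np.radians(th);F=s["ft_force"];return -(F@np.array([np.sin(t),-np.cos(t),0])),s
im0=manip.get_image("top");cv2.imwrite("pics/e0t.png",im0);i0=manip.get_image("side");f,s=tf(48.65);print(f,s["tcp_pos"],hpose(48.65)[0])
for th in (48.3,47.95,47.6):
    manip.movel(*hpose(th),v=.03);f,s=tf(th);print(th,f,s["tcp_pos"],hpose(th)[0])
    if f>20:break
im=manip.get_image("top");cv2.imwrite("pics/e1t.png",im);i1=manip.get_image("side")
cv2.imwrite("pics/e0s.png",i0);cv2.imwrite("pics/e1s.png",i1)
E
python3 - <<'E'
import cv2,numpy as np
for n,(x,y,w,h) in dict(t=(205,90,140,110),s=(270,130,110,110)).items():
    a=[cv2.resize(cv2.imread(f"pics/e{k}{n}.png")[y:y+h,x:x+w],None,fx=2.8,fy=2.8) for k in (0,1)]
    cv2.imwrite(f"pics/e_{n}.png",np.hstack(a))
    d=cv2.absdiff(a[0],a[1]);print(n,d.mean(),d.max())
E
```

```text
12.522885093491382 [0.66932359 0.06338647 0.15668277] [np.float64(0.6731886974572462), np.float64(0.06084286480004308), 0.157]
48.3 16.575700080820738 [0.66925503 0.06329002 0.15664108] [np.float64(0.6738060978783387), np.float64(0.06029615460852784), 0.157]
47.95 16.329618056116225 [0.6691735  0.06320392 0.15658672] [np.float64(0.6744201471383795), np.float64(0.059745683156302486), 0.157]
47.6 18.87042650884447 [0.66909875 0.06311708 0.15658608] [np.float64(0.6750308223238026), np.float64(0.05919147098449432), 0.157]
t 1.95595348529022 81
s 0.51671164333502 23
```

View pics/e_s.png

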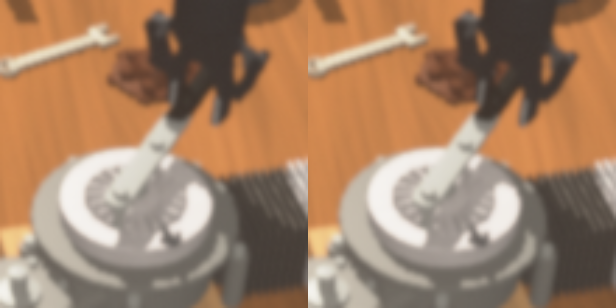

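The wheel has come up solid: the TCP stayed within 0.1 mm while the force rose to 19 N, and the arm itself is soft. I'll back off, lift clear and look.

```bash
python3 - <<'E'
from h import *
manip.movel(*hpose(54.4),v=.06)
s=manip.observe();print(s["tcp_pos"],s["ft_force"])
p,o=hpose(54.4,z=.25);manip.movel(p,o,v=.15)
manip.move_to([.57,-.01,.34],down(0))
m=manip.camera_model("wrist");np.savez("pics/f1.npz",**m);f1=manip.get_image("wrist");cv2.imwrite("pics/f1.png",f1);t=manip.get_image("top");cv2.imwrite("pics/f1t.png",t)
a=np.radians(-38)
manip.move_to([.472,-.327,.32],down(a))
m=manip.camera_model("wrist");np.savez("pics/f2.npz",**m);cv2.imwrite("pics/f2.png",manip.get_image("wrist"))
s=manip.observe();print(s["time_s"],s["q"],s["ft_force"])
crop(f1,200,80,200,200,3,"pics/f1z.png")
E
```

```text
[0.6632421  0.06863775 0.15730283] [ 0.26858931  0.20925073 -0.32077355]
24.9833 [-6.03533288e-01  3.81456826e-01  4.28515330e-01  1.61777459e+00
  4.21638326e-04  1.62818923e+00] [ 0.24769249 -0.10682197  0.6795984 ]
```

View pics/f1.png

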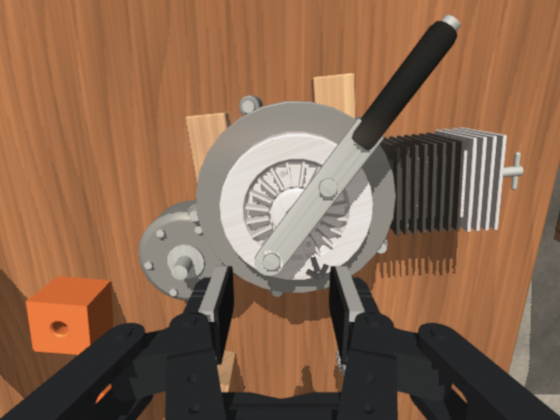

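View pics/f2.png

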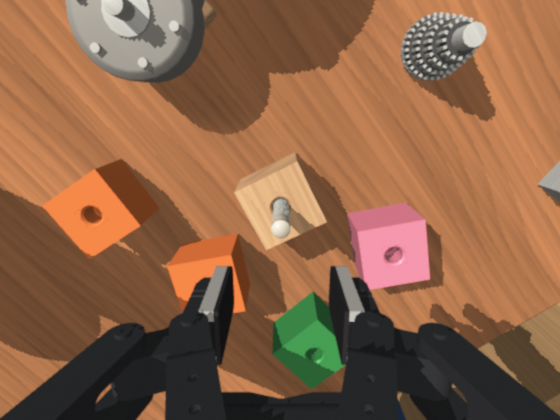

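View pics/f1z.png

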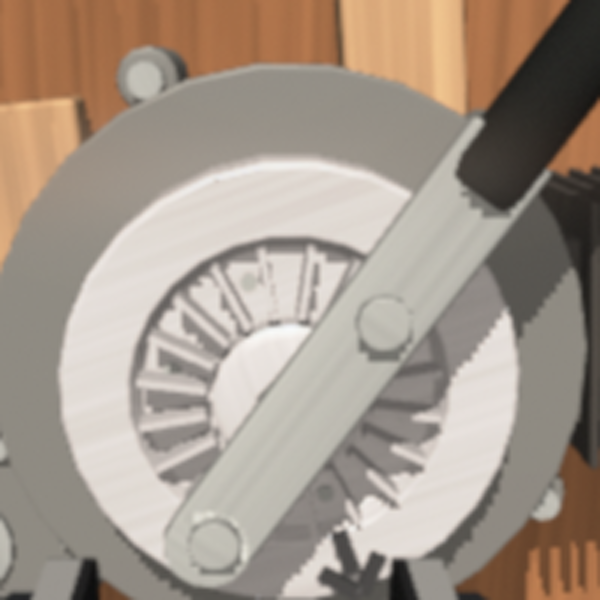

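The wheel now stands with the grip from (368,140) to (445,30) and the arrow near (318,270). The punch cap is at (281,229), and the tool enters the block at about (279,204). Zooming in to measure.

```bash
python3 - <<'E'
from h import *
a=cv2.imread("pics/f2.png");crop(a,225,140,110,120,5,"pics/f2z.png")
a=cv2.imread("pics/f1.png");crop(a,270,220,90,80,7,"pics/f1y.png")
t=cv2.imread("pics/f1t.png");crop(t,230,120,120,100,6,"pics/f1tz.png")
m=dict(np.load("pics/f1.npz"))
print(fit_circ(cv2.imread("pics/f1.png"),m,(.584,-.0405),.107,.118,"sat"),fit_circ(cv2.imread("pics/f1.png"),m,(.584,-.0405),.078,.141,"val"))
for n,u,v,z in [("gripend",443,33,.175),("gripin",368,140,.175)]:
    p=ray(m,u,v,z)[:2]-C;print(n,p,np.hypot(*p),np.degrees(np.arctan2(p[1],p[0])))
E
```

```text
(array([ 0.58489595, -0.0407893 ]), np.float64(-34.68597002962)) (array([ 0.58385427, -0.03828403]), np.float64(-53.25406954446774))
gripend [0.11225463 0.15755806] 0.19345708380103624 54.5314526378843
gripin [0.05999968 0.07533303] 0.09630694318825457 51.46411094195352
```

View pics/f2z.png

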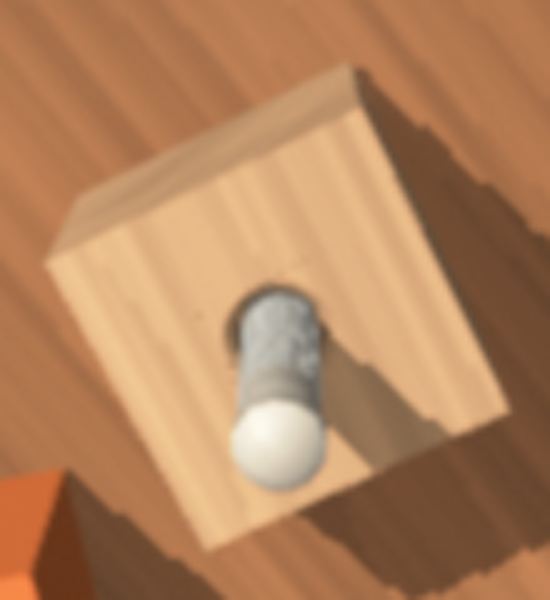

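View pics/f1y.png

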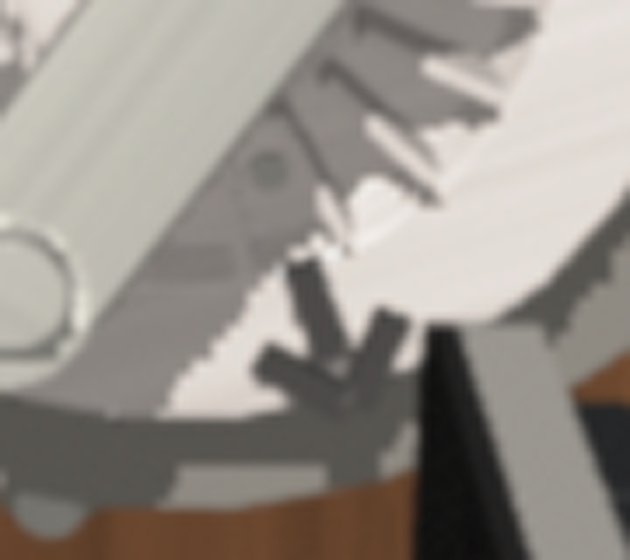

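View pics/f1tz.png

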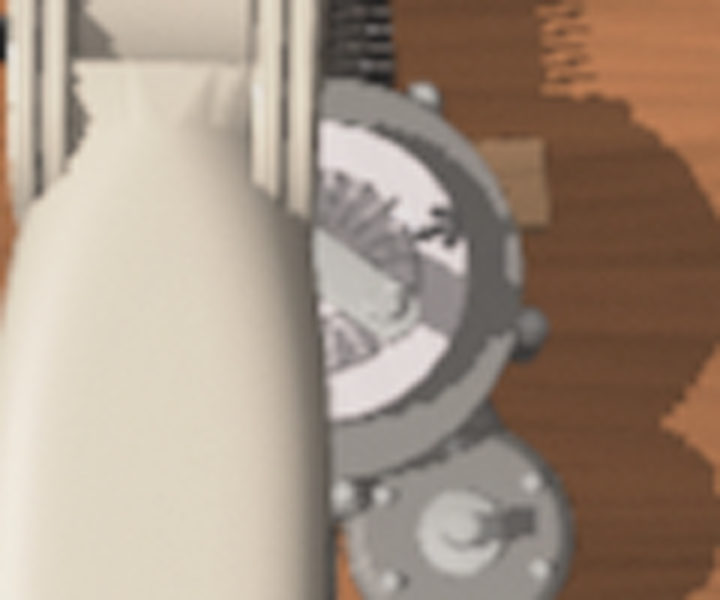

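```bash
python3 - <<'E'
from h import *
m=dict(np.load("pics/f1.npz"));mt=manip.camera_model("top")
for n,mm,u,v,z in [("tipW",m,270+352/7,220+405/7,.145),("tailW",m,270+303/7,220+262/7,.145),("pinW",m,270+0/7,220+298/7,.16),("tipT",mt,230+462/6,120+240/6,.145),("tailT",mt,230+422/6,120+218/6,.145)]:
    p=ray(mm,u,v,z)[:2]-C;print(n,p,np.hypot(*p),np.degrees(np.arctan2(p[1],p[0])))
m=dict(np.load("pics/f2.npz"))
k=lambda x,y:(225+x/5,140+y/5)
cap=ray(m,*k(279,443),.141);mouth=ray(m,*k(275,330),.07)
print("cap",cap,"mouth",mouth)
# block corners top
cs=[ray(m,*k(*c),.07)[:2] for c in ((46,262),(357,105),(510,412),(207,550))];print(cs,np.mean(cs,0))
print(ray(mt,205+660/3.7,80+490/3.7,.07))
ms=manip.camera_model("side")
print("side cap",ray(ms,240+138/3.1,140+485/3.1,.141))
E
```

```text
tipW [ 0.02747776 -0.07233336] 0.07737662275657566 -69.1993821968109
tailW [ 0.01940434 -0.048554  ] 0.05228784908879369 -68.21614808953164
pinW [-0.02513167 -0.04706017] 0.05335035769264817 -118.10367774672879
tipT [ 0.01325172 -0.07577956] 0.07692951390988284 -80.08087040872589
tailT [ 0.02430616 -0.05527857] 0.06038633653745102 -66.26475915462349
cap [ 0.44690773 -0.35855728  0.141     ] mouth [ 0.44685439 -0.3571327   0.07      ]
[array([ 0.41555732, -0.31221595]), array([ 0.4933448 , -0.32708523]), array([ 0.47802486, -0.40687889]), array([ 0.39987846, -0.39079088])] [ 0.44670136 -0.35924274]
[ 0.44654486 -0.36254742  0.07      ]
side cap [ 0.44678393 -0.36062258  0.141     ]
```

```bash
python3 - <<'E'
from h import *
o=down(np.radians(-38));P=[.4468,-.359]
manip.move_to(P+[.18],o)
manip.movel(P+[.089],o,v=.12)
s=manip.observe();print(s["time_s"],s["tcp_pos"])
manip.set_gripper(0.0,60)
s=manip.observe();print(s["time_s"],s["tcp_pos"],s["opening"],s["ft_force"])
manip.movel(P+[.14],o,v=.1)
s=manip.observe();print(s["time_s"],s["tcp_pos"],s["ft_force"])
manip.movel(P+[.29],o,v=.2)
s=manip.observe();print(s["time_s"],s["tcp_pos"],s["ft_force"],s["opening"])
cv2.imwrite("pics/g1.png",manip.get_image("wrist"))
cv2.imwrite("pics/g1s.png",manip.get_image("side"))
E
```

```text
26.525 [ 0.44765911 -0.35954937  0.09018808]
26.875 [ 0.447303   -0.35938625  0.09011443] 0.17936781539921884 [-0.23267295  1.58273566  4.53240088]
27.5333 [ 0.44637358 -0.35864834  0.13921989] [-0.04962174  0.4641842  -2.35562866]
28.4333 [ 0.44626997 -0.3585786   0.28835323] [-0.56339064  0.07243438 -1.91087342] 0.17915270850708648
```

View pics/g1.png

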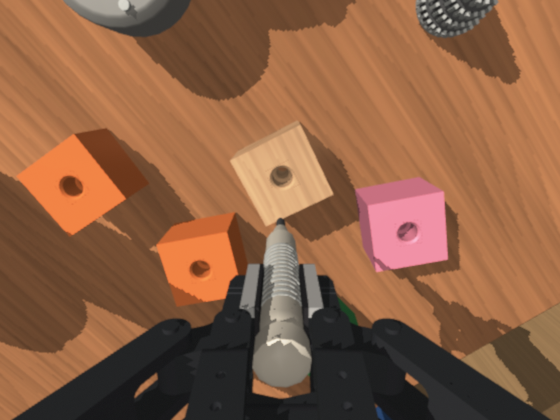

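View pics/g1s.png

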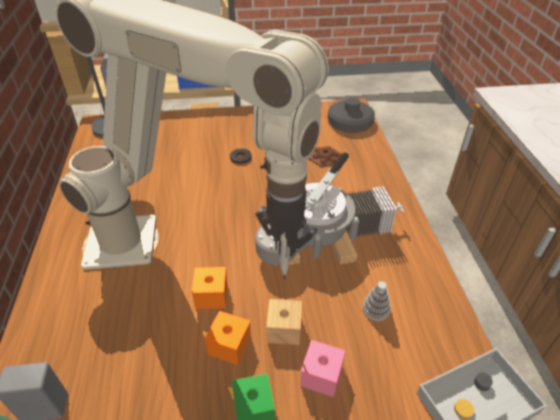

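Punch held upright. I'll hover over the expected mark and look at it next to the arrow.

```bash
python3 - <<'E'
from h import *
m=None
o=down(np.radians(-38));a=np.radians(-70.0)
P=[C[0]+.094*np.cos(a),C[1]+.094*np.sin(a)];print(P)
manip.move_to(P+[.29],o)
manip.movel(P+[.222],o,v=.15)
s=manip.observe();print(s["time_s"],s["tcp_pos"],s["ft_force"])
m=manip.camera_model("wrist");np.savez("pics/h1.npz",**m)
w=manip.get_image("wrist");cv2.imwrite("pics/h1.png",w)
cv2.imwrite("pics/h1s.png",manip.get_image("side"));cv2.imwrite("pics/h1t.png",manip.get_image("top"))
crop(w,200,130,160,140,5,"pics/h1z.png")
crop(cv2.imread("pics/h1s.png"),270,160,120,100,6,"pics/h1sz.png")
g=dict(np.load("pics/f2.npz"))
E
```

```text
[np.float64(0.6161498934726128), np.float64(-0.12883110635387537)]
30.2333 [ 0.61606202 -0.13004033  0.2228513 ] [ 0.1607267   0.24334507 -2.15012804]
```

View pics/h1.png

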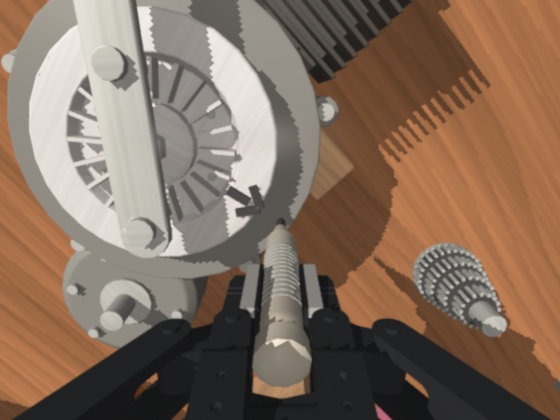

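View pics/h1z.png

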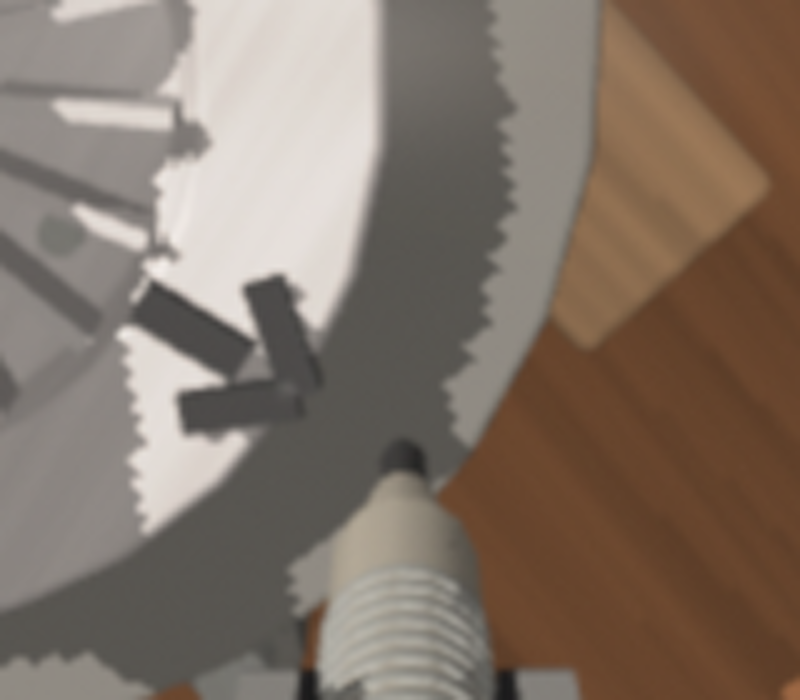

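View pics/h1sz.png

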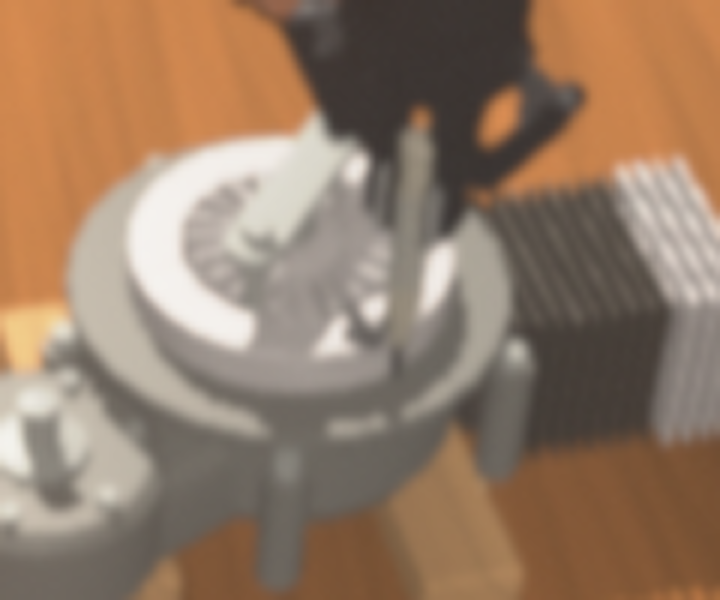

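```bash
python3 - <<'E'
from h import *
m=dict(np.load("pics/h1.npz"));im=cv2.imread("pics/h1.png")
c1,f1=fit_circ(im,m,(.584,-.0405),.107,.118,"sat");c2,f2=fit_circ(im,m,(.584,-.0405),.078,.141,"val");print(c1,f1,c2,f2)
k=lambda x,y:(200+x/5,130+y/5)
pt=ray(m,*k(404,447),.136);print("point",pt)
tip=ray(m,*k(312,396),.145)[:2];tail=ray(m,*k(143,305),.145)[:2];s2=ray(m,*k(240,362),.145)[:2];print(tip,tail)
for c in (c1,c2,C):
    f=lambda p:(np.hypot(*(p-c)),np.degrees(np.arctan2(*(p-c)[::-1])))
    print(f(tip),f(tail),f(s2),f(pt[:2]))
d=s2-tail;print(np.degrees(np.arctan2(d[1],d[0])))
# side view fit
ms=manip.camera_model("side");pp=ray(ms,270+398/6,160+368/6,.136);print("side point",pp)
si=cv2.imread("pics/h1s.png");print(fit_circ(si,ms,(.584,-.0405),.107,.118,"sat"),fit_circ(si,ms,(.584,-.0405),.078,.141,"val"))
E
```

```text
[ 0.58532245 -0.040926  ] -25.889995503991532 [ 0.58515879 -0.03899901] -53.06972312553281
point [ 0.61577222 -0.12981643  0.136     ]
[ 0.61260481 -0.11440819] [ 0.60326094 -0.09154312]
(np.float64(0.07838341403039517), np.float64(-69.63112362177735)) (np.float64(0.05370179008242657), np.float64(-70.48589248053642)) (np.float64(0.06809186415714899), np.float64(-70.39029223981245)) (np.float64(0.09396114621249876), np.float64(-71.09090360320779))
(np.float64(0.08024854237406574), np.float64(-70.00045582086224)) (np.float64(0.05557491579859599), np.float64(-70.99048092476643)) (np.float64(0.06996374930408172), np.float64(-70.79366051745538)) (np.float64(0.09583833118006475), np.float64(-71.37167544939791))
(np.float64(0.07925058735233488), np.float64(-68.84198610650216)) (np.float64(0.05455624355053817), np.float64(-69.32617598118327)) (np.float64(0.06894580357795145), np.float64(-69.47381232004821)) (np.float64(0.09479925224442132), np.float64(-70.41818123923115))
-70.03353183454021
side point [ 0.61979003 -0.12656819  0.136     ]
(array([ 0.58561701, -0.03809225]), np.float64(-21.735334243685198)) (array([ 0.58435293, -0.04079761]), np.float64(-29.07398879794157))
```

Arrow and punch point agree to about 1 mm: the wrist view puts the arrow at −70.2° and the point at −71.2°, the side view puts the point at −68°. Small correction, then press.

```bash
python3 - <<'E'
from h import *
o=down(np.radians(-38));P=[.6168,-.1282]
manip.movel(P+[.209],o,v=.05)
z=.209;pk=0;sn=0
while z>.188:
    z-=.001;manip.movel(P+[z],o,v=.03);s=manip.observe();f=s["ft_force"][2]+2.1
    print(round(z,4),np.round(s["tcp_pos"],4),round(f,2),np.round(s["ft_force"][:2],1),round(s["time_s"],2))
    if pk>6 and f<pk-3: break
    pk=max(pk,f)
    if f>25: break
E
```

```text
0.208 [ 0.6169 -0.1282  0.2081] 0.32 [ 0.1 -0.7] 31.04
0.207 [ 0.6168 -0.1282  0.207 ] 0.6 [-0.6  0. ] 31.29
0.206 [ 0.6169 -0.1282  0.2062] 1.39 [-0.4 -0.4] 31.54
0.205 [ 0.617  -0.1282  0.2054] 3.05 [ 0.3 -0.9] 31.79
0.204 [ 0.617  -0.1283  0.2045] 5.32 [0.5 0.6] 32.04
0.203 [ 0.6171 -0.1283  0.2036] 6.81 [ 0.1 -0.3] 32.29
0.202 [ 0.6171 -0.1283  0.2026] 7.93 [-1.1 -0.1] 32.54
0.201 [ 0.617  -0.1282  0.2013] 4.25 [ 0.4 -0.1] 32.79
```

```bash
python3 - <<'E'
from h import *
o=down(np.radians(-38));P=[.6168,-.1282]
manip.movel(P+[.2003],o,v=.03);s=manip.observe();print(s["tcp_pos"],s["ft_force"])
manip.movel(P+[.29],o,v=.15)
w=manip.get_image("wrist");m=manip.camera_model("wrist");np.savez("pics/i1.npz",**m);cv2.imwrite("pics/i1.png",w);crop(w,200,130,160,140,5,"pics/i1z.png")
Q=np.array([.4470,-.3592])
manip.move_to([*Q,.29],o)
manip.movel([*Q,.175],o,v=.15)
manip.dwell(.1)
s=manip.observe();print(s["time_s"],s["tcp_pos"],s["ft_force"],s["opening"])
m=manip.camera_model("wrist");np.savez("pics/i2.npz",**m)
w=manip.get_image("wrist");cv2.imwrite("pics/i2.png",w);cv2.imwrite("pics/i2s.png",manip.get_image("side"))
E
```

```text
[ 0.61682431 -0.12824636  0.19965573] [1.27043294 0.78658709 0.42395578]
35.9667 [ 0.44792402 -0.3596718   0.17644857] [-0.07054629  0.90620728 -1.79056356] 0.1794713512242639
```

View pics/i1z.png

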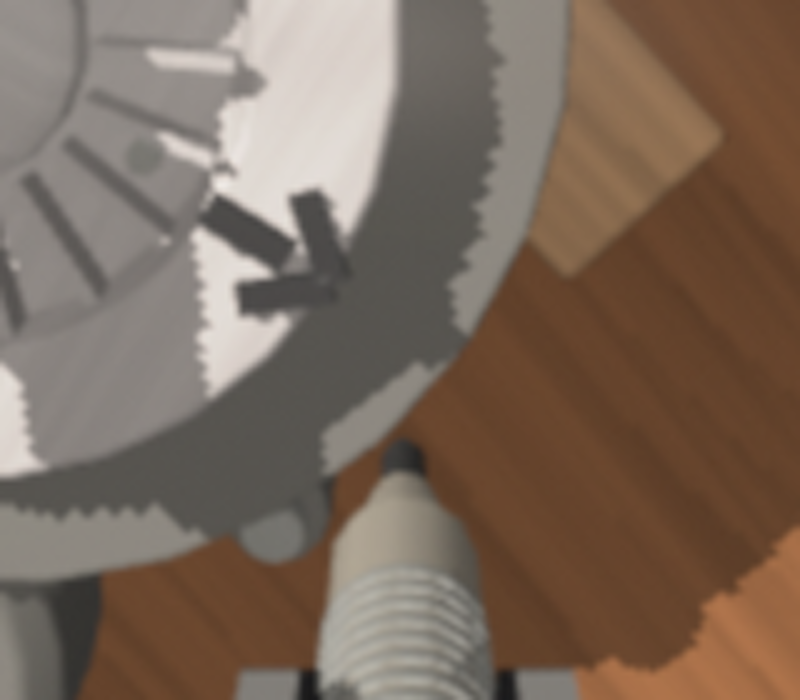

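View pics/i2.png

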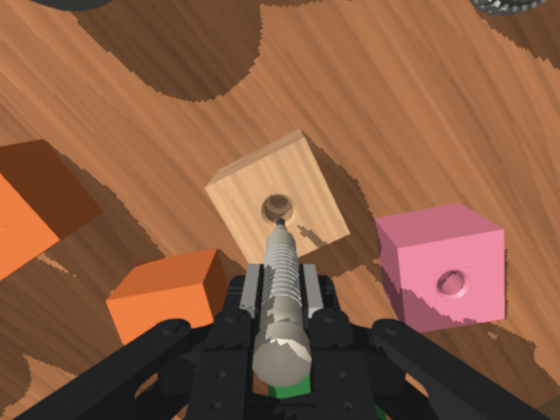

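The land shows no mark at this resolution. The hole is at (277,208) and the point just above it at (280,221), so I'll compute the alignment.

```bash
python3 - <<'E'
from h import *
m=dict(np.load("pics/i2.npz"));w=cv2.imread("pics/i2.png");crop(w,230,170,100,80,7,"pics/i2z.png")
print(ray(m,277,208,.07),ray(m,280.5,220,.0895))
s=cv2.imread("pics/i2s.png");crop(s,240,240,90,110,6,"pics/i2sz.png")
s=manip.observe();print(s["tcp_pos"])
E
```

```text
[ 0.44686087 -0.35629896  0.07      ] [ 0.44731155 -0.35983109  0.0895    ]
[ 0.44760768 -0.35963852  0.17620763]
```

View pics/i2z.png

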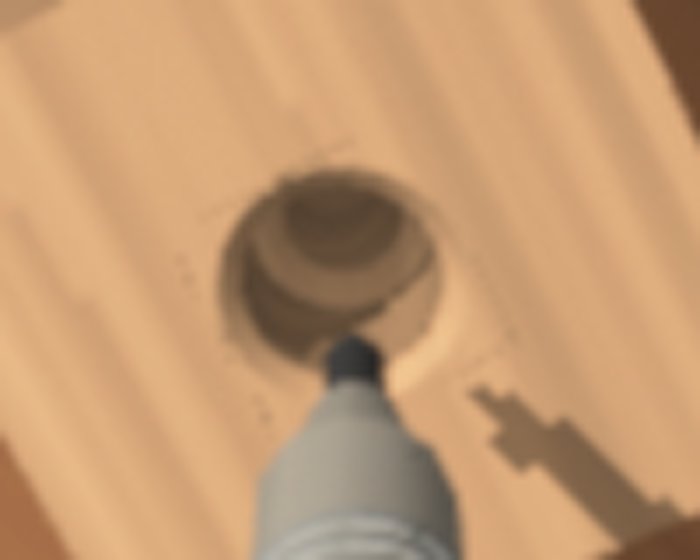

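View pics/i2sz.png

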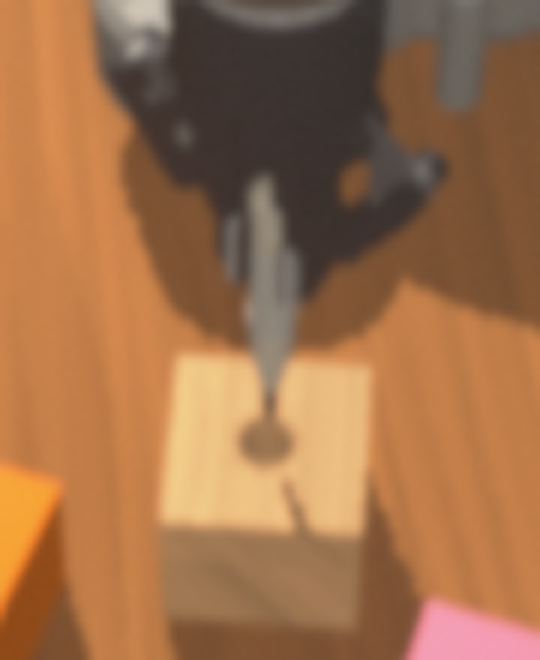

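```bash
python3 - <<'E'
from h import *
ms=manip.camera_model("side");print(ray(ms,284.2,313.5,.07),ray(ms,284.8,240+412/6,.0895))
m=dict(np.load("pics/i2.npz"))
# direct hole circle fit
def fc(im,m,z,c0):
    g=-cv2.GaussianBlur(cv2.cvtColor(im,cv2.COLOR_BGR2GRAY),(0,0),.7).astype(float)
    f=lambda c:circ_score(im,m,c[:2],.0108,z,g,.0015)
    return minimize(f,c0,method="Nelder-Mead",options=dict(initial_simplex=[c0,(c0[0]+.002,c0[1]),(c0[0],c0[1]+.002)])).x
print(fc(cv2.imread("pics/i2.png"),m,.07,(.4469,-.357)),fc(cv2.imread("pics/i2s.png"),ms,.07,(.4469,-.358)))
mt=manip.camera_model("top")
E
```

```text
[ 0.44683587 -0.35866862  0.07      ] [ 0.44815838 -0.35850045  0.0895    ]
[ 0.44642219 -0.35731774] [ 0.44601421 -0.35764152]
```

```bash
python3 - <<'E'
from h import *
o=down(np.radians(-38));Q=[.4464,-.3585]
manip.movel(Q+[.16],o,v=.06)
def st(t):
    s=manip.observe();print(t,np.round(s["tcp_pos"],4),np.round(s["ft_force"],2),round(s["time_s"],2));return s
st("a")
for z in (.145,.138,.132,.127,.122,.116,.110,.104,.099,.095,.092):
    manip.movel(Q+[z],o,v=.04);s=st(z)
    if s["ft_force"][2]>6 or np.hypot(*s["ft_force"][:2])>6: break
E
```

```text
a [ 0.4458 -0.3581  0.1591] [-0.92 -0.34 -2.29] 36.47
0.145 [ 0.4463 -0.3584  0.1447] [ 0.59  0.58 -1.81] 36.99
0.138 [ 0.4462 -0.3583  0.1376] [ 0.49 -0.17 -2.58] 37.32
0.132 [ 0.4461 -0.3583  0.1316] [ 0.01  1.5  -2.87] 37.62
0.127 [ 0.4462 -0.3583  0.1266] [-1.07  0.69 -1.63] 37.89
0.122 [ 0.4461 -0.3583  0.1215] [-0.4  -0.26 -2.38] 38.17
0.116 [ 0.4461 -0.3582  0.1155] [ 0.65  0.87 -1.8 ] 38.47
0.11 [ 0.4461 -0.3583  0.1096] [-0.75 -0.03 -1.14] 38.77
0.104 [ 0.4461 -0.3583  0.1036] [-0.25  0.32 -2.12] 39.07
0.099 [ 0.4462 -0.3584  0.0986] [ 0.67  0.07 -2.48] 39.34
0.095 [ 0.4462 -0.3584  0.0947] [ 0.01 -0.7  -2.42] 39.59
0.092 [ 0.4462 -0.3584  0.0917] [-0.59 -0.61 -1.62] 39.84
```

```bash
python3 - <<'E'
from h import *
o=down(np.radians(-38));Q=[.4464,-.3585]
for z in (.091,.090,.089,.088,.087,.086):
    manip.movel(Q+[z],o,v=.03);s=manip.observe();print(z,np.round(s["tcp_pos"],4),np.round(s["ft_force"],2),round(s["time_s"],2))
    if s["ft_force"][2]>2: break
cv2.imwrite("pics/j0s.png",manip.get_image("side"))
manip.set_gripper(0.5)
s=manip.observe();print(np.round(s["tcp_pos"],4),s["ft_force"],s["time_s"])
manip.movel(Q+[.2],o,v=.12)
manip.movel([.472,-.327,.32],o,v=.2)
manip.dwell(.2)
m=manip.camera_model("wrist");np.savez("pics/j1.npz",**m)
w=manip.get_image("wrist");cv2.imwrite("pics/j1.png",w)
s=manip.get_image("side");cv2.imwrite("pics/j1s.png",s);print(manip.observe()["time_s"])
a=np.hstack([cv2.resize(w[140:260,225:335],None,fx=3.4,fy=3.4),cv2.resize(cv2.imread("pics/f2.png")[140:260,225:335],None,fx=3.4,fy=3.4)]);cv2.imwrite("pics/j1z.png",a)
b=np.hstack([cv2.resize(x[270:350,250:320],None,fx=5,fy=5) for x in (s,cv2.imread("pics/a_side.png"))]);cv2.imwrite("pics/j1sz.png",b)
E
```

```text
0.091 [ 0.4464 -0.3585  0.091 ] [ 0.68 -0.41 -2.33] 40.09
0.09 [ 0.4465 -0.3586  0.0902] [ 0.6   0.59 -0.03] 40.34
0.089 [ 0.4467 -0.3587  0.0901] [-2.1   1.38  4.93] 40.59
[ 0.4463 -0.3585  0.0888] [ 0.22130515 -0.83378346 -0.42537867] 41.0167
43.175
```

View pics/j1z.png

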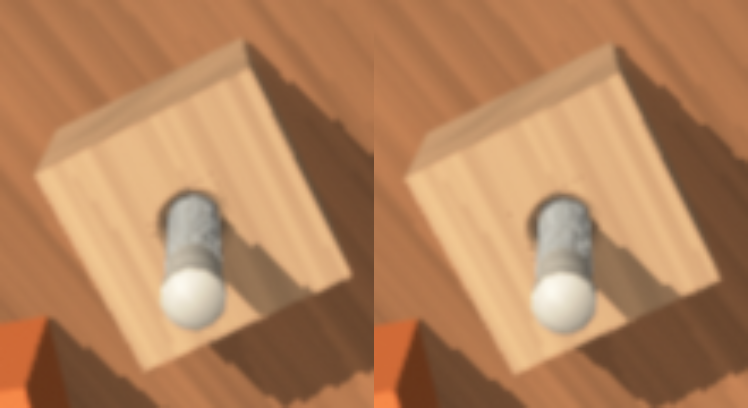

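View pics/j1sz.png

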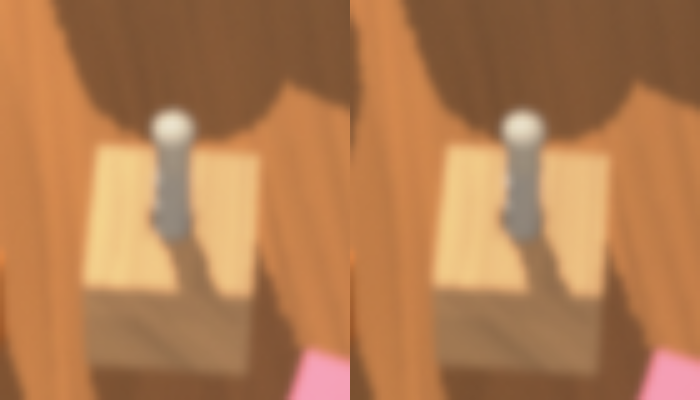

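The punch stands exactly as it did at first. Last check: is the wheel still where the stop held it (push picture against now)?

```bash
python3 - <<'E'
from h import *
a=[cv2.resize(cv2.imread(f)[165:235,275:365],None,fx=4.2,fy=4.2) for f in ("pics/e1s.png","pics/j1s.png")]
cv2.imwrite("pics/k.png",np.hstack(a))
E
```

```text
(no output)
```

View pics/k.png

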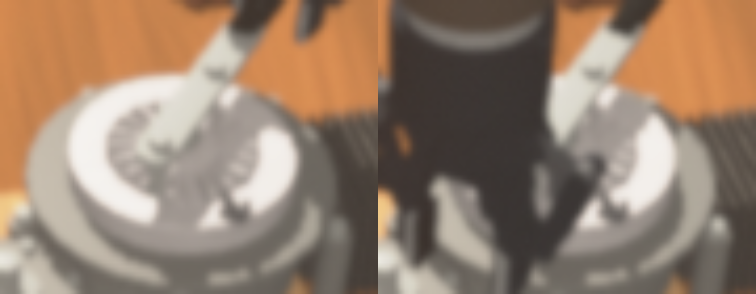

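The arrow is at (236,208) in the push picture and (236,207) now, so the wheel hasn't moved. Handing in.

```bash
python3 - <<'E'
from station import manip
print(manip.job_done()); print(manip.observe()["time_s"])
E
```

```text
the job is handed in; nothing more can be done
None
the job is handed in; nothing more can be done
```

The job is done and handed in at about 43 s; I saw no verdict on it.

- **Flywheel:** I turned it about 40° clockwise by its grip until it came up solid. In the last push the force rose to about 19 N (limit 35 N) while the gripper moved only about 0.1 mm per step. Side pictures taken during the push and at the end show the arrow in the same place.
- **Mark:** I pressed the punch once on the land at about -70° and 94 mm from the axis, opposite the arrow tip. The force climbed to about 8 N and fell to about 4 N at about 5 mm of travel, then about 2.5 N, so it snapped. The mark is too small to see in the pictures.
- **Accuracy of the mark:** Before a final shift of about 1 mm, the wrist view put the point about 1° past the arrow (about 1.5 mm). The side view put it about 2° the other way (about 3 mm), so I aimed between the two.
- **Punch:** It is back in the oak block. It touched down at the same height as when I gripped it (0.090 m), and the before and after pictures match.
- **One disagreement:** Just before the punch went back in, the wrist and side views differed by about 3 mm on where the hole was. I used a compromise together with the original grasp position, and it slid in without resistance.

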